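# Hold down the recessed reset button of a power unit on the test bench

### The arm

A 6-joint arm with a two-finger parallel gripper is mounted at the origin on the work surface. World frame = base frame: x ahead of the robot, y to its left, z up, the work surface at z = 0. Lengths are in m, angles in rad, forces in N, time in s.
With the tool pointing down it reaches from about 0.3 to 0.775 m from the base axis. Payload 14.6 kg.
Tool frame: the origin (TCP) lies at the very end of the fingers, on their centre line; the grasp point (between the pads) lies 19 mm behind it (manip.grip_point_offset is the distance from the TCP to the grasp point, in m); y points along the fingers, x is the direction in which the jaws open and shut, and the axes are right-handed (so a half turn about y gives the same grasp; the last joint's range is limited). The gripper opens to 94 mm and grips with 3 to 60 N. Pads are 16 mm wide; open, the fingers measure 119 mm over their backs; the gripper's body (75 mm by 177 mm) begins 78 mm behind the grasp point.
Start: joints at [-1.289, 0.3, 1.521, -0, 1.321, -0.067], TCP at [0.188, -0.517, 0.205] pointing down, gripper open.
Joint ranges: [-3.03, 3.03], [-0.79, 2.21], [0.23, 2.52], [-1.04, 4.18], [0, 3.07], [-2.55, 2.55]. Speed limits (rad/s): [2.22, 2.22, 2.57, 3.14, 3.14, 3.14].

### API

Orientations are given as a 3x3 rotation matrix whose columns are the frame's x, y, z axes.
In Python, from workcell import manip gives the robot as it stands.
- The arm moves only by the shell command python3 -m creep 'ROWS' [OPENING]. ROWS is a JSON object of lists of equal length, an entry for each row: "xyz": the shift along the tool's x, y, z in mm, a list of three; "rotation": the turn, a rotation vector about the tool's x, y, z in degrees, a list of three. In form: {"xyz": [[tx, ty, tz], ...], "rotation": [[wx, wy, wz], ...]}. A call has exactly 10 rows; each row is the pose to reach, as a shift and turn from the pose commanded when the call began, along the tool's axes at that moment; what a row does not reach only later rows make up. A row lasts 1/10 s, in which the tool goes at most 50 mm and 8.59 degrees, less where a joint would pass 70% of its speed; a pose out of reach is approached as far as the arm can. A call with a gripper value outside its range is refused whole. OPENING is the finger opening in mm, from 0 to 94, set as the call begins (- or left out, the last holds). The fingers move at their own pace and stop on an object; the grip force is fixed at half the most. Time passes only in rows, so rows that repeat a pose let the fingers close, or fill a call up. It gives the time, the measured TCP pose, the force and the opening at its end, in the units of the state.
- manip.state(): the state, without advancing time (a new reading comes with each control period).
- manip.snapshot(name): name is "scene" or "top"; returns a dict with "image" (420x560x3 uint8, blue, green, red), "depth" (420x560 float32, m along the optical axis (not along the pixel's ray), 0 where there is no reading), "mtx" (3x3 intrinsics, pixels), "cam_to_world" (4x4, takes a point from camera to world coordinates). Camera axes: x right, y up, looking along -z (the intrinsics and any distortion apply to the point x, -y, -z); pixel columns grow to the right and rows downward; lengths in m; the calibration is good to about 2 mm. A picture is of the moment at which its call begins.
- manip.finish_job(): hands the job in, once; it reports no verdict.
The state is a dict: "t": time; "joint_positions": joint angles; "qvel": joint speeds; "effort": joint torques, N m; "eef_pos": TCP position; "orientation": TCP orientation; "ft_force": force on the tool from outside, world axes, zero at the start; "moment": the same for the moment, N m; "width": opening from 0.0 (shut) to 1.0 (fully open).
Only numpy, scipy, OpenCV 4.12 (cv2) and the standard library are available. Lean on these libraries where they do the work, as an engineer would, in place of code of your own. Each camera call takes 0.05 s, during which the arm holds its last target.

### The job

Take the stylus out of its stand, reach its thin tip down through the round hole in the top of the power unit (not into the oblong socket beside it) and press the recessed reset button well down. Be gentle: nothing may ever push on the unit or its jig with more than 20 N, and the other things on the bench stay where they are. Finish while still gripping the stylus upright and holding the button down with it.

Things in the scene. Friction and masses are not known exactly. Their poses are not given: they have to be found in the camera images.
- stylus: Round stylus, 142 mm long, about 60 g, upright in the stand, tip 10 mm above the bench. Origin: centre of the flat tip end (lowest point); z up along it. From the tip: steel probe 6 mm in diameter to 60 mm; black collar 24 mm in diameter, 60 to 68 mm (rests on the stand's top); black handle 16 mm in diameter, 68 to 136 mm (grip here, any yaw); steel cap 19 mm in diameter to 142 mm.
- stand: Fixed stylus stand: aluminium block 56 x 56 mm on a dark steel base 90 x 90 x 6 mm, top at 70 mm above the bench, with an upright hole 10 mm in diameter at its centre in which the stylus's probe hangs freely (the probe reaches 60 mm down into it). Origin: centre of its underside on the bench, z up.
- unit: Light grey power unit 128 mm (x) by 88 mm (y) in a red-brown jig 170 x 116 mm: one fixed thing that cannot move. Origin: centre of the jig's underside on the bench; z up. The unit's flat top is 70 mm above the bench (its 4 screw heads under 1 mm higher); nothing else on it is taller. Two upright holes in the top: the round one at x = +35 mm, the oblong one at x = -35 mm, both at y = 0.
- reset_hole (a point): Centre of the mouth of the round hole, level with the unit's top (70 mm above the bench), axes as the unit's. The hole is straight, upright and 16 mm in diameter; the button's top lies 25 mm below the mouth when not pressed.
- socket (a point): Centre of the mouth of the oblong plug socket, 18 mm (along the unit's x) by 36 mm (along its y) and 35 mm deep, level with the unit's top. Keep the stylus out of it.
- button_top (a point): Centre of the top of the white reset button, a flat-topped plunger 15 mm in diameter at the bottom of the round hole; moves down with the button.
- reset_button (a joint): Travel of the reset button in m: 0 when up, 0.010 at its rigid stop. The switch counts as pressed beyond 0.004; the rest is overtravel, so the stop need not be reached. A spring returns it: about 2 N starts it moving, 4.4 N at 0.004, 6 N at 0.0067, 8 N at the stop.
- flux_bottle: Bystander: small clear plastic bottle, 42 mm in diameter, 100 mm tall, standing loose on the bench. Origin: centre of its underside.
- spare_case: Bystander: loose flat black case 85 x 55 x 29 mm lying on the bench. Origin: centre of its underside.
- screwdriver: Bystander: loose black-handled screwdriver, 180 mm long, lying on the bench along its x axis. Origin: under its middle.
- screw_tray: Bystander: loose open aluminium tray 100 x 75 x 28 mm. Origin: centre of its underside.
There are look-alikes about, which are no part of the job. What is shaped like the stylus but blue or purple is not meant.

How it is judged:
On the way:
1. the stylus is lifted clear of its stand in the fingers (height (world z) of stylus above 0.08 m and contact force between the fingers and stylus above 1 N), for 0.2 s.
At the end, for the whole second after the job is handed in: Reset button down over 4 of its 10 mm, pushed (over 1.5 N) by the stylus, whose tip is in the round hole (within 7 mm of its axis, over 27 mm below the mouth); the stylus is gripped by the fingers, within 0.2 rad of upright, slower than 20 mm/s; the robot itself does not touch unit or jig (value of joint reset_button above 0.004 m and horizontal distance between stylus and reset_hole below 0.007 m and z of stylus in the frame of reset_hole below -0.027 m and contact force between stylus and unit above 1.5 N and contact force between the fingers and stylus above 1 N and contact force between each of the arm, the fingers and unit below 0.5 N and angle between stylus's own z axis and vertical below 0.2 rad and linear speed of stylus below 0.02 m/s); the arm keeps its last pose, push and grip.
It fails at once if the unit or its jig is pushed with more than 20 N (contact force between anything else and unit above 20 N).
It fails at once if the stylus is put into the oblong socket (x of stylus in the frame of socket between -0.009 and 0.009 m and y of stylus in the frame of socket between -0.018 and 0.018 m and z of stylus in the frame of socket below -0.005 m).
It fails at once if a bystander is moved by more than 20 mm (distance of any of flux_bottle, spare_case, screwdriver, screw_tray from where it was at the start of the episode above 0.02 m).
It also fails if it takes over 51 s, if anything falls off the work surface, if the arm or the gripper's body presses on something with over 40 N, if the wrist force passes 120 N, or if a joint passes its speed limit or range.

## Working session

There is one attempt and no reset: what is moved stays moved. The work goes in short steps, Python scripts to look and compute and a shell command to move; the robot and the scene stay as the last step left them, time stands still between calls to the robot, and variables do not carry over. Pictures are saved under pics/ and viewed, and the job is handed in when it is done.

```bash
mkdir -p pics; ls; python3 - <<'E'
from workcell import manip
import cv2,numpy as np
for n in("scene","top"):
    s=manip.snapshot(n); np.savez(f"pics/{n}0.npz",**s); cv2.imwrite(f"pics/{n}0.png",s["image"])
    print(n,s["mtx"].round(1).tolist(),s["cam_to_world"].round(3).tolist())
s=manip.state(); print({k:np.round(v,4).tolist() for k,v in s.items()}, manip.grip_point_offset)
E
```

```text
pics
scene [[461.6, 0.0, 280.6], [0.0, 461.6, 204.9], [0.0, 0.0, 1.0]] [[0.086, -0.749, 0.657, 1.304], [0.996, 0.065, -0.056, -0.066], [-0.001, 0.659, 0.752, 0.925], [0.0, 0.0, 0.0, 1.0]]
top [[481.7, 0.0, 286.9], [0.0, 481.7, 212.3], [0.0, 0.0, 1.0]] [[0.014, 0.996, -0.09, 0.454], [-1.0, 0.014, 0.001, -0.001], [0.002, 0.09, 0.996, 1.457], [0.0, 0.0, 0.0, 1.0]]
{'t': 0.1, 'joint_positions': [-1.2886, 0.3004, 1.5215, 0.0, 1.3207, -0.0666], 'qvel': [0.0018, -0.0035, 0.0003, 0.0011, -0.0008, -0.0004], 'effort': [0.0017, -53.265, -35.3283, 0.071, 0.0235, -0.0], 'eef_pos': [0.1879, -0.5167, 0.205], 'orientation': [[0.3417, -0.0003, 0.9398], [-0.9398, 0.0009, 0.3417], [-0.001, -1.0, 0.0001]], 'ft_force': [0.7829, 1.2895, 0.2045], 'moment': [-0.0004, 0.0041, 0.0347], 'width': 1.0014} 0.0188
```

View pics/scene0.png

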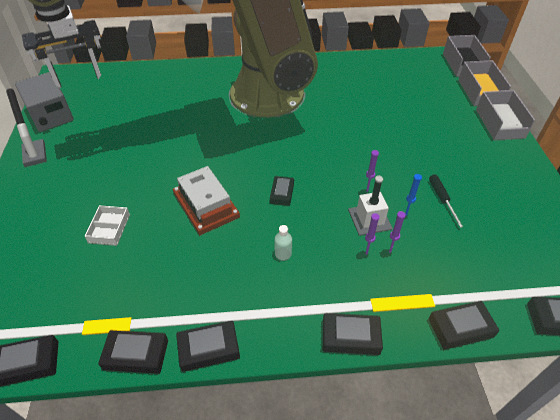

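View pics/top0.png

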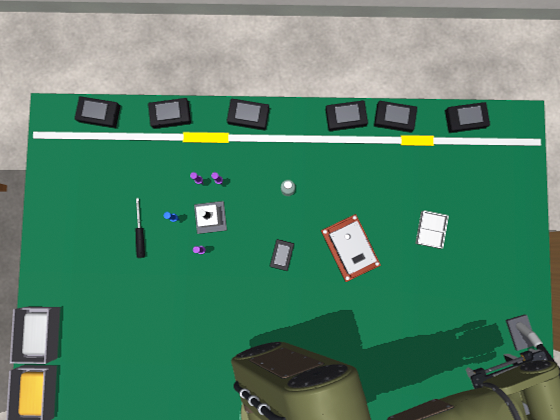

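The stylus candidates are the black-handled one in the stand at scene (377,190) / top (208,215), the purple ones at top (196,178), (217,178) and (199,250), and the blue one at (171,216). Only the black one fits: it has a black handle and collar and sits in the aluminium stand. Next I'll check an enlarged crop and measure.

```bash
cat > h.py <<'E'
import numpy as np,cv2
def load(f): return dict(np.load(f))
def pts(s):
    d=s["depth"]; K=s["mtx"]; v,u=np.mgrid[:d.shape[0],:d.shape[1]]
    p=np.stack([(u-K[0,2])/K[0,0]*d,-(v-K[1,2])/K[1,1]*d,-d],-1)
    T=s["cam_to_world"]; return p@T[:3,:3].T+T[:3,3]
def ray(s,u,v,z):
    K=s["mtx"];T=s["cam_to_world"]
    r=T[:3,:3]@np.array([(u-K[0,2])/K[0,0],-(v-K[1,2])/K[1,1],-1]); o=T[:3,3]
    return o+r*(z-o[2])/r[2]
E
python3 - <<'E'
from h import *
a=load("pics/scene0.npz");b=load("pics/top0.npz")
def c(s,x,y,w,h,k): return cv2.resize(s["image"][y:y+h,x:x+w],None,fx=k,fy=k,interpolation=cv2.INTER_CUBIC)
A=np.hstack([c(a,340,140,100,125,4),c(b,155,160,100,125,4)])
B=np.hstack([c(a,165,155,80,80,5),c(b,310,205,80,80,5)])
cv2.imwrite("pics/cropA.png",A);cv2.imwrite("pics/cropB.png",B)
p=pts(b)
for name,(x0,x1,y0,y1) in dict(sty=(160,240,165,260),unit=(320,385,210,285)).items():
    q=p[y0:y1,x0:x1].reshape(-1,3); 
    n,l,st,ce=cv2.connectedComponentsWithStats((p[y0:y1,x0:x1,2]>.03).astype(np.uint8))
    for i in range(1,n):
        if st[i,4]>5:
            m=q[l.ravel()==i]; t=m[m[:,2]>m[:,2].max()-.012]
            print(name,ce[i].round(1)+[x0,y0],st[i,4],"zmax",m[:,2].max().round(3),"top mean",t.mean(0).round(4),len(t))
hs=p[:,:,2]; print("bench",np.median(hs[280:300,150:230]))
E
```

```text
sty [195.6 177.8] 90 zmax 0.147 top mean [0.6723 0.2591 0.1412] 39
sty [216.4 178.1] 85 zmax 1.457 top mean [ 4.5430e-01 -9.0000e-04  1.4573e+00] 1
sty [206.9 215.7] 430 zmax 1.457 top mean [ 4.5430e-01 -9.0000e-04  1.4573e+00] 3
sty [170.  216.4] 92 zmax 1.457 top mean [ 4.5430e-01 -9.0000e-04  1.4573e+00] 2
sty [198.4 249.5] 80 zmax 1.457 top mean [ 4.5430e-01 -9.0000e-04  1.4573e+00] 2
unit [351.6 247.5] 1702 zmax 1.457 top mean [ 4.5430e-01 -9.0000e-04  1.4573e+00] 9
bench 1.3448545021610414e-05
```

View pics/cropA.png

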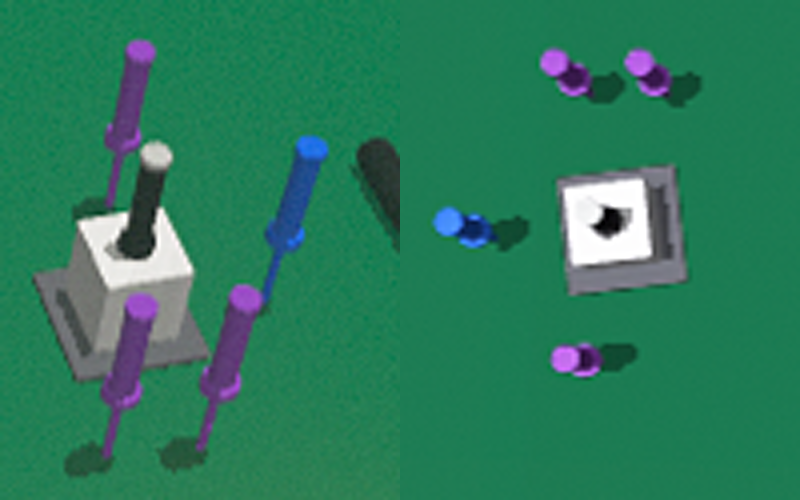

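View pics/cropB.png

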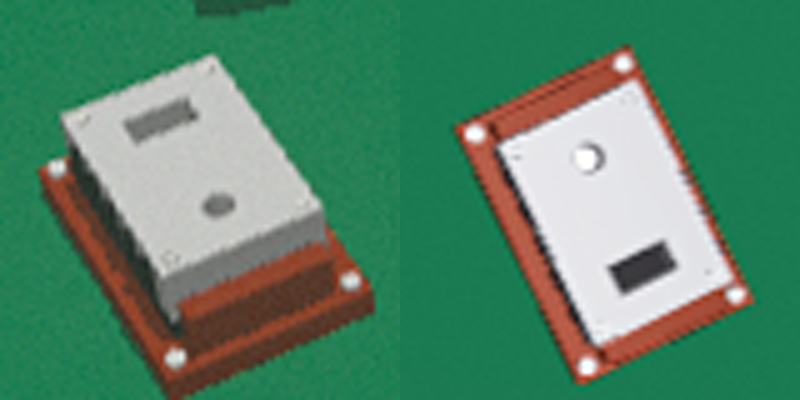

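The crop confirms it: the black-handled stylus with the steel cap stands in the aluminium block, and the purple and blue look-alikes stand loose around it, about 0.142 m tall. On the unit, the round hole is at about top (348,236) and the oblong socket at about (358,258). Now the accurate positions.

```bash
cat > m.py <<'E'
from h import *
def allp(a,b):
    return [(s,pts(s),s["depth"]>0) for s in(a,b)]
def rect(P,m,lo,hi):
    q=P[m&(P[...,2]>lo)&(P[...,2]<hi)][:,:2]
    r=cv2.minAreaRect((q*1000).astype(np.float32)); return r,q.mean(0),len(q)
E
python3 - <<'E'
from m import *
a=load("pics/scene0.npz");b=load("pics/top0.npz")
for n,(s,P,ok) in zip("st",allp(a,b)):
    def box(c,r): return ok&(np.hypot(P[...,0]-c[0],P[...,1]-c[1])<r)
    for nm,lo,hi in(("cap",.146,.156),("handle",.085,.145),("stdtop",.064,.075)):
        m=box((.58,.2),.06)&(P[...,2]>lo)&(P[...,2]<hi); print(n,nm,P[m].mean(0).round(4) if m.any() else None,m.sum())
    r,c,k=rect(P,box((.58,.2),.06),.066,.073);print(n,"stand rect",r,k)
    r,c,k=rect(P,box((.45,-.2),.15),.066,.074);print(n,"unit rect",r,k, np.median(P[...,2][box((.45,-.2),.1)&(P[...,2]>.06)]))
    bx=cv2.boxPoints(r); 
    # holes: inside rect but z below
    cx,cy=r[0]; 
    ins=np.zeros(P.shape[:2],bool)
    for i in np.argwhere(box((cx/1000,cy/1000),.08)):
        p=P[tuple(i)]; ins[tuple(i)]=cv2.pointPolygonTest(bx,(float(p[0]*1000),float(p[1]*1000)),True)>8
    # project dark/other pixels through z=.07 plane
    low=(ins&(P[...,2]<.064)).astype(np.uint8)
    nn,l,st,ce=cv2.connectedComponentsWithStats(low)
    for i in range(1,nn):
        if st[i,4]>4: print(n,"hole",ce[i].round(1),st[i,4],ray(s,*ce[i],.07).round(4),"zmed",np.median(P[...,2][l==i]).round(4))
for n,uv in dict(p1=(195.6,177.8),p2=(216.4,178.1),bl=(170,216.4),p3=(198.4,249.5)).items():
    print(n,ray(b,*uv,.12).round(3))
E
```

```text
s cap [0.569  0.2264 0.1528] 46
s handle [0.5718 0.225  0.1156] 118
s stdtop [0.5731 0.224  0.0712] 345
s stand rect ((566.231201171875, 227.00257873535156), (60.552738189697266, 58.03236389160156), 7.781642436981201) 260
s unit rect ((480.470703125, -195.9586181640625), (131.81573486328125, 89.0802230834961), 26.143802642822266) 1111 0.07195032186345474
s hole [196.8 178.9] 42 [ 0.4497 -0.2113  0.07  ] zmed 0.0591
s hole [208.2 196.2] 12 [ 0.513  -0.1807  0.07  ] zmed 0.0598
t cap [0.5683 0.2313 0.1508] 35
t handle [0.5649 0.2262 0.1153] 21
t stdtop [0.568  0.2276 0.0698] 249
t stand rect ((567.9556274414062, 230.6957244873047), (56.07051467895508, 54.31697463989258), 7.0107879638671875) 212
t unit rect ((481.1358337402344, -190.14146423339844), (127.87325286865234, 90.62705993652344), 26.644081115722656) 1013 0.06919824847296363
t hole [346.9 236.2] 23 [ 0.5132 -0.1758  0.07  ] zmed 0.045
t hole [357.4 258.2] 77 [ 0.4505 -0.2061  0.07  ] zmed 0.0349
p1 [0.669 0.255 0.12 ]
p2 [0.669 0.197 0.12 ]
bl [0.559 0.323 0.12 ]
p3 [0.468 0.241 0.12 ]
```

```bash
python3 -m creep '{"xyz":[[-10,0,11],[-30,0,32],[-55,0,60],[-80,0,86],[-105,0,113],[-130,0,140],[-155,0,167],[-180,0,194],[-205,0,221],[-230,0,248]],"rotation":[[0,0,0],[0,0,0],[0,0,0],[0,0,0],[0,0,0],[0,0,0],[0,0,0],[0,0,0],[0,0,0],[0,0,0]]}' 50
python3 -m creep '{"xyz":[[-25,0,27],[-50,0,54],[-75,0,81],[-100,0,108],[-125,0,135],[-150,0,162],[-175,0,189],[-200,0,216],[-220,0,237],[-230,0,248]],"rotation":[[0,0,0],[0,0,0],[0,0,0],[0,0,0],[0,0,0],[0,0,0],[0,0,0],[0,0,0],[0,0,0],[0,0,0]]}' 50
```

```text
t: 1.1
eef_pos: [0.3426, -0.2137, 0.2054]
orientation: [[0.342, 0.0, 0.94], [-0.94, -0.0, 0.342], [0.0, -1.0, 0.0]]
ft_force: [0.7, -0.0, -0.5]
width: 0.53
t: 2.1
eef_pos: [0.4967, 0.0872, 0.2052]
orientation: [[0.344, -0.0, 0.939], [-0.939, 0.0, 0.344], [-0.0, -1.0, -0.0]]
ft_force: [-0.6, 0.2, -0.2]
width: 0.536
```

```bash
python3 -m creep '{"xyz":[[-10,0,11],[-25,0,27],[-45,0,48],[-65,0,70],[-85,0,91],[-98,0,105],[-105,0,112],[-108,0,115],[-108,0,115],[-108,0,115]],"rotation":[[0,0,0],[0,0,0],[0,0,0],[0,0,0],[0,0,0],[0,0,0],[0,0,0],[0,0,0],[0,0,0],[0,0,0]]}' 50
python3 - <<'E'
from workcell import manip
from h import *
o=[]
for n,(x,y) in(("scene",(310,80)),("top",(130,140))):
    s=manip.snapshot(n); np.savez(f"pics/{n}1.npz",**s); o.append(cv2.resize(s["image"][y:y+170,x:x+130],None,fx=3,fy=3,interpolation=cv2.INTER_CUBIC))
cv2.imwrite("pics/c1.png",np.hstack(o))
print(manip.state()["eef_pos"])
E
```

```text
t: 3.1
eef_pos: [0.5679, 0.225, 0.2056]
orientation: [[0.341, 0.0, 0.94], [-0.94, -0.0, 0.341], [0.0, -1.0, -0.0]]
ft_force: [0.2, 0.1, -0.6]
width: 0.532
[0.56797878 0.22507466 0.20573265]
```

View pics/c1.png

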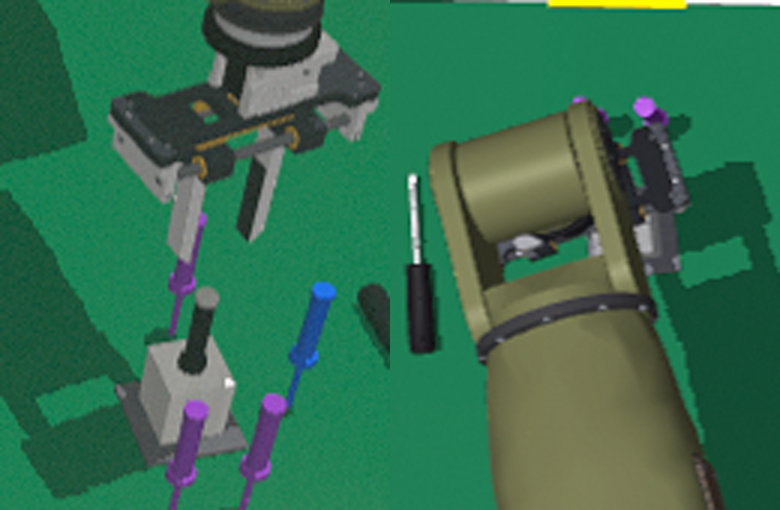

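```bash
python3 - <<'E'
from h import *
s=load("pics/scene1.npz");P=pts(s)
c=np.array([.568,.225]);X=np.array([.3417,-.9398]);Z=np.array([.9398,.3417])
d=P[...,:2]-c; x=d@X*1000; z=d@Z*1000; h=P[...,2]
m=(s["depth"]>0)&(abs(x)<60)&(abs(z)<40)&(h>.2)&(h<.25)
for sg in(1,-1):
    k=m&(x*sg>0); print(sg,k.sum(),"x pct",np.percentile(x[k],[0,5,25,50,75,95,100]).round(1),"z",np.percentile(z[k],[0,5,25,50,75,95,100]).round(1),"h",h[k].min())
k=(abs(x)<25)&(abs(z)<25)&(h>.085)&(h<.145)
print("handle",k.sum(),np.percentile(x[k],[0,50,100]).round(1),np.percentile(z[k],[0,50,100]).round(1))
k=(abs(x)<25)&(abs(z)<25)&(h>.1495)&(h<.16)
print("cap",k.sum(),x[k].mean(),z[k].mean(),h[k].mean())
E
```

```text
1 113 x pct [25.3 28.1 32.3 36.9 38.  39.4 40.1] z [-12.8  -9.6  -4.2   3.9   6.2   7.5   8.7] h 0.2070761775692196
-1 129 x pct [-38.3 -34.6 -28.4 -25.1 -24.3 -22.8 -22.2] z [-11.3 -10.1  -5.    2.5   5.5   7.2   7.7] h 0.207676838741768
handle 118 [-7.9  2.2  7.5] [-6.2  4.6  9.3]
cap 46 -1.6394815631566302 0.24656036686360927 0.15295274827101948
```

```bash
python3 -m creep '{"xyz":[[-2.5,3,1],[-2.5,12,1],[-2.5,26,1],[-2.5,42,1],[-2.5,58,1],[-2.5,74,1],[-2.5,90,1],[-2.5,103,1],[-2.5,110,1],[-2.5,112,1]],"rotation":[[0,0,0],[0,0,0],[0,0,0],[0,0,0],[0,0,0],[0,0,0],[0,0,0],[0,0,0],[0,0,0],[0,0,0]]}' 50
python3 - <<'E'
from workcell import manip
from h import *
s=manip.snapshot("scene"); cv2.imwrite("pics/c2.png",cv2.resize(s["image"][110:250,310:440],None,fx=4,fy=4,interpolation=cv2.INTER_CUBIC))
P=pts(s);c=manip.state()["eef_pos"];X=np.array([.3417,-.9398]);Z=np.array([.9398,.3417])
d=P[...,:2]-c[:2]; x=d@X*1000; z=d@Z*1000; h=P[...,2]
for lo,hi in((.095,.105),(.105,.12),(.12,.14)):
  k=(abs(x)<45)&(abs(z)<30)&(h>lo)&(h<hi)
  for n,q in(("+",k&(x>17)),("0",k&(abs(x)<14)),("-",k&(x<-17))): print(lo,n,q.sum(),np.percentile(x[q],[0,50,100]).round(1) if q.any() else "",z[q].max().round(1) if q.any() else "")
E
```

```text
t: 4.2
eef_pos: [0.5678, 0.2283, 0.0924]
orientation: [[0.342, -0.001, 0.94], [-0.94, -0.0, 0.342], [-0.0, -1.0, -0.001]]
ft_force: [-0.5, 0.1, 0.3]
width: 0.538
0.095 + 9 [27.5 31.6 37.5] 6.8
0.095 0 21 [-3.3  5.3  9.8] 6.7
0.095 - 20 [-33.4 -25.1 -23.1] 7.2
0.105 + 33 [27.4 36.9 40.3] 8.4
0.105 0 28 [-4.2  4.7 11. ] 7.6
0.105 - 39 [-37.2 -25.1 -22.9] 7.9
0.12 + 52 [24.9 37.3 40.7] 8.3
0.12 0 41 [-4.3  6.2  9.4] 7.1
0.12 - 50 [-36.5 -24.9 -21.3] 7.0
```

View pics/c2.png

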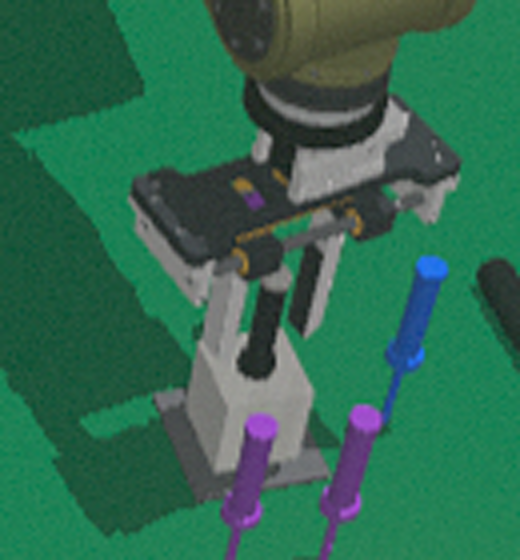

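The fingers straddle the handle, which is at crop (265,320), and it is well centred across the pads. Closing.

```bash
python3 -m creep '{"xyz":[[0,0,0],[0,0,0],[0,0,0],[0,0,0],[0,0,0],[0,0,0],[0,0,0],[0,0,0],[0,0,0],[0,0,0]],"rotation":[[0,0,0],[0,0,0],[0,0,0],[0,0,0],[0,0,0],[0,0,0],[0,0,0],[0,0,0],[0,0,0],[0,0,0]]}' 6
```

```text
t: 5.25
eef_pos: [0.5683, 0.2285, 0.0937]
orientation: [[0.342, 0.0, 0.94], [-0.94, 0.0, 0.342], [-0.0, -1.0, 0.0]]
ft_force: [0.1, 0.4, 3.5]
width: 0.185
```

```bash
python3 -m creep '{"xyz":[[0,0,0],[0,-3,0],[0,-10,0],[0,-22,0],[0,-38,0],[0,-55,0],[0,-72,0],[0,-90,0],[0,-106,0],[0,-115,0]],"rotation":[[0,0,0],[0,0,0],[0,0,0],[0,0,0],[0,0,0],[0,0,0],[0,0,0],[0,0,0],[0,0,0],[0,0,0]]}' 6
python3 - <<'E'
from workcell import manip
from h import *
s=manip.snapshot("scene"); np.savez("pics/scene3.npz",**s); cv2.imwrite("pics/c3.png",cv2.resize(s["image"][60:240,310:440],None,fx=3.3,fy=3.3,interpolation=cv2.INTER_CUBIC))
st=manip.state(); print(st["eef_pos"],st["width"],st["ft_force"])
P=pts(s);c=st["eef_pos"];X=np.array([.3417,-.9398]);Z=np.array([.9398,.3417])
d=P[...,:2]-c[:2]; x=d@X*1000; z=d@Z*1000; h=P[...,2]-c[2]
for lo in range(-90,61,10):
  k=(abs(x)<14)&(abs(z)<14)&(h*1000>lo)&(h*1000<lo+10)
  if k.any(): print(lo,k.sum(),np.percentile(x[k],[0,50,100]).round(1),np.percentile(z[k],[0,50,100]).round(1))
E
```

```text
t: 6.25
eef_pos: [0.5684, 0.2285, 0.2107]
orientation: [[0.342, 0.002, 0.94], [-0.94, 0.001, 0.342], [0.0, -1.0, 0.002]]
ft_force: [0.4, -0.1, -0.4]
width: 0.187
[0.56869131 0.22863683 0.21152263] 0.18845779320309913 [-0.08743536  0.96295604  0.61875935]
-90 1 [-0.5 -0.5 -0.5] [-0.5 -0.5 -0.5]
-80 8 [-2.3  2.2  4. ] [-2.5 -1.   1.5]
-70 7 [-1.   2.6  4.1] [-3.5 -0.8  0.8]
-60 9 [-2.   1.3  4.1] [-3.6 -1.7  0.4]
-50 5 [0.7 1.4 3.5] [-3.6 -1.   3.1]
-40 9 [-0.   2.9  4.9] [-4.  -0.2  0.9]
-30 11 [-3.5  6.3 11. ] [-8.8  5.7  9.6]
-20 50 [-10.9   6.2  12.9] [-12.6   3.3   8.9]
-10 20 [-4.5  3.8  9. ] [0.4 4.4 6.7]
0 28 [-11.8  -0.8  13.5] [-0.1  4.5  8. ]
10 33 [-13.7  -1.9  13.4] [0.1 4.8 7.9]
20 33 [-13.5   0.1  11.8] [-0.5  4.6  7.4]
30 33 [-13.9  -1.   13.3] [-0.3  4.6  7. ]
40 36 [-13.8  -3.6  13.1] [-1.4  4.9  7.7]
50 55 [-13.9  -1.4  13.9] [-11.2   4.5   8.5]
60 34 [-13.9  -7.7  13.3] [-7.2  3.3  7.6]
```

View pics/c3.png

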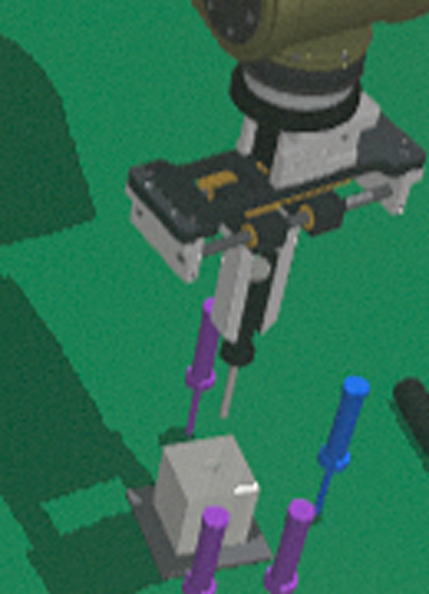

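```bash
python3 -m creep '{"xyz":[[5,0,-3],[15,0,-8],[35,0,-18],[58,0,-31],[82,0,-43],[106,0,-56],[130,0,-69],[154,0,-81],[178,0,-94],[202,0,-107]],"rotation":[[0,0,0],[0,0,0],[0,0,0],[0,0,0],[0,0,0],[0,0,0],[0,0,0],[0,0,0],[0,0,0],[0,0,0]]}' 6
python3 -m creep '{"xyz":[[24,0,-13],[48,0,-25],[72,0,-38],[96,0,-51],[118,0,-62],[136,0,-72],[149,0,-79],[157,0,-83],[161,0,-85],[162,0,-85]],"rotation":[[0,0,0],[0,0,0],[0,0,0],[0,0,0],[0,0,0],[0,0,0],[0,0,0],[0,0,0],[0,0,0],[0,0,0]]}' 6
```

```text
t: 7.3
eef_pos: [0.5357, 0.0002, 0.2077]
orientation: [[0.341, -0.001, 0.94], [-0.94, -0.0, 0.341], [-0.0, -1.0, -0.001]]
ft_force: [0.4, -0.5, -0.9]
width: 0.189
t: 8.3
eef_pos: [0.512, -0.1793, 0.2083]
orientation: [[0.342, -0.0, 0.94], [-0.94, 0.0, 0.342], [-0.0, -1.0, -0.0]]
ft_force: [-0.5, 0.4, -0.3]
width: 0.182
```

```bash
python3 -m creep '{"xyz":[[0,3,0],[0,8,0],[0,14,0],[0,20,0],[0,26,0],[0,31,0],[0,35,0],[0,37,0],[0,38,0],[0,38,0]],"rotation":[[0,0,0],[0,0,0],[0,0,0],[0,0,0],[0,0,0],[0,0,0],[0,0,0],[0,0,0],[0,0,0],[0,0,0]]}' 6
cat > tip.py <<'E'
from workcell import manip
from m import *
import sys
t=sys.argv[1]
o=[]
for n,(x,y) in(("scene",(155,90)),("top",(290,190))):
    s=manip.snapshot(n); np.savez(f"pics/{n}{t}.npz",**s); o.append(cv2.resize(s["image"][y:y+140,x:x+100],None,fx=4,fy=4,interpolation=cv2.INTER_CUBIC))
cv2.imwrite(f"pics/c{t}.png",np.hstack(o))
st=manip.state(); c=st["eef_pos"]; print(c,st["ft_force"],st["width"])
s=load(f"pics/scene{t}.npz");P=pts(s);X=np.array([.3417,-.9398]);Z=np.array([.9398,.3417])
d=P[...,:2]-c[:2]; x=d@X*1000; z=d@Z*1000; h=(P[...,2]-c[2])*1000
for lo in range(-90,-30,8):
  k=(abs(x)<10)&(abs(z)<10)&(h>lo)&(h<lo+8)&(P[...,2]>.076)
  if k.any(): print(lo,k.sum(),"probe xy",P[k].mean(0).round(4),"minz",P[k][:,2].min().round(4))
E
python3 tip.py 4
```

```text
t: 9.3
eef_pos: [0.5121, -0.1793, 0.1705]
orientation: [[0.342, 0.0, 0.94], [-0.94, -0.0, 0.342], [0.0, -1.0, 0.0]]
ft_force: [0.6, -0.5, 0.0]
width: 0.186
[ 0.51218612 -0.17930441  0.17064901] [ 0.16385663  0.2884956  -0.92888266] 0.18582728291543282
-82 3 probe xy [ 0.5121 -0.1795  0.0928] minz 0.0902
-74 8 probe xy [ 0.5114 -0.18    0.0999] minz 0.0969
-66 5 probe xy [ 0.5123 -0.1801  0.109 ] minz 0.1063
-58 7 probe xy [ 0.5099 -0.1801  0.1157] minz 0.1134
-50 5 probe xy [ 0.5124 -0.1811  0.1246] minz 0.1224
-42 5 probe xy [ 0.5122 -0.1805  0.1333] minz 0.1311
-34 2 probe xy [ 0.5121 -0.1793  0.1372] minz 0.1369
```

View pics/c4.png

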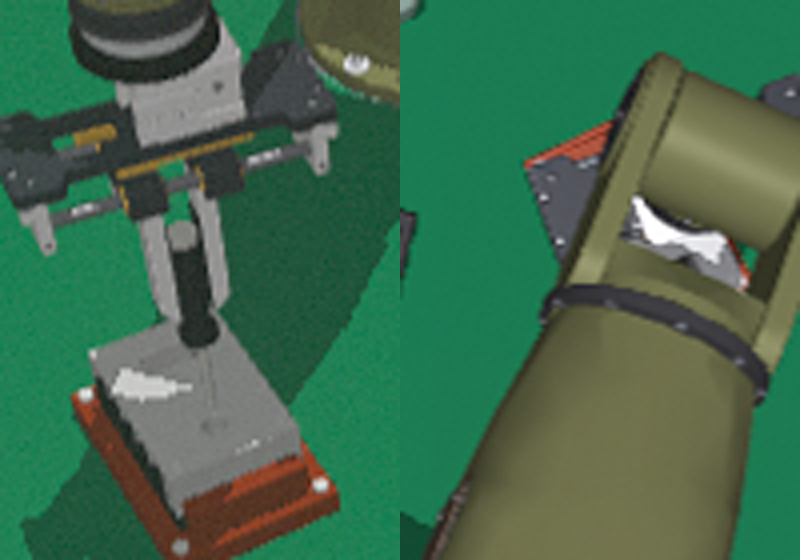

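```bash
python3 - <<'E'
from h import *
s=load("pics/scene4.npz");s0=load("pics/scene0.npz")
f=lambda s:cv2.resize(s["image"][170:205,193:228],None,fx=11,fy=11,interpolation=cv2.INTER_NEAREST)
cv2.imwrite("pics/c4z.png",np.hstack([f(s),f(s0)]))
T=s["cam_to_world"];K=s["mtx"]
def proj(p):
    q=T[:3,:3].T@(np.array(p)-T[:3,3]); return np.array([K[0,2]+K[0,0]*q[0]/-q[2],K[1,2]-K[1,1]*q[1]/-q[2]])
for z in(.0868,.1468,.07): print(z,proj([.5122,-.1793,z]).round(1))
for p in([.512,-.1775,.07],[.512,-.1805,.07],[.514,-.1805,.07]):print(p,proj(p).round(1))
E
```

```text
0.0868 [208.  191.3]
0.1468 [205.  174.2]
0.07 [208.8 195.9]
[0.512, -0.1775, 0.07] [209.6 195.8]
[0.512, -0.1805, 0.07] [208.4 195.9]
[0.514, -0.1805, 0.07] [208.3 196.5]
```

View pics/c4z.png

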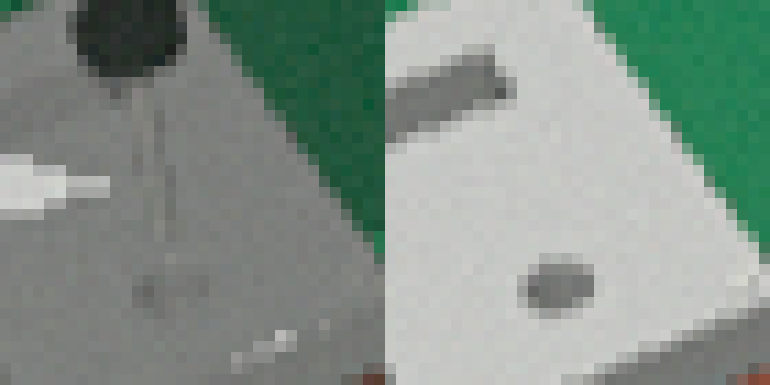

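The probe line, extended down, meets the unit's top at about scene (207.9,195.9). The hole centre is at (208.1,195.5), so they agree to about 1 mm. Starting a slow descent.

```bash
python3 -m creep '{"xyz":[[0,3,0],[0,7,0],[0,11,0],[0,14,0],[0,16,0],[0,18,0],[0,20,0],[0,21,0],[0,22,0],[0,22,0]],"rotation":[[0,0,0],[0,0,0],[0,0,0],[0,0,0],[0,0,0],[0,0,0],[0,0,0],[0,0,0],[0,0,0],[0,0,0]]}' 6
python3 tip.py 5
```

```text
t: 10.4
eef_pos: [0.5121, -0.1793, 0.1484]
orientation: [[0.342, -0.0, 0.94], [-0.94, 0.0, 0.342], [-0.0, -1.0, -0.0]]
ft_force: [-0.5, 0.2, -1.0]
width: 0.187
[ 0.51212206 -0.17927498  0.14850653] [-0.09168199 -0.6889142  -0.04393542] 0.18319122648647582
-74 6 probe xy [ 0.5109 -0.18    0.0781] minz 0.0761
-66 5 probe xy [ 0.5129 -0.1804  0.086 ] minz 0.0838
-58 4 probe xy [ 0.5121 -0.1797  0.0943] minz 0.0919
-50 6 probe xy [ 0.5133 -0.1801  0.1043] minz 0.1008
-42 2 probe xy [ 0.5134 -0.1801  0.1109] minz 0.1097
-34 5 probe xy [ 0.5131 -0.1802  0.1162] minz 0.1152
```

View pics/c5.png

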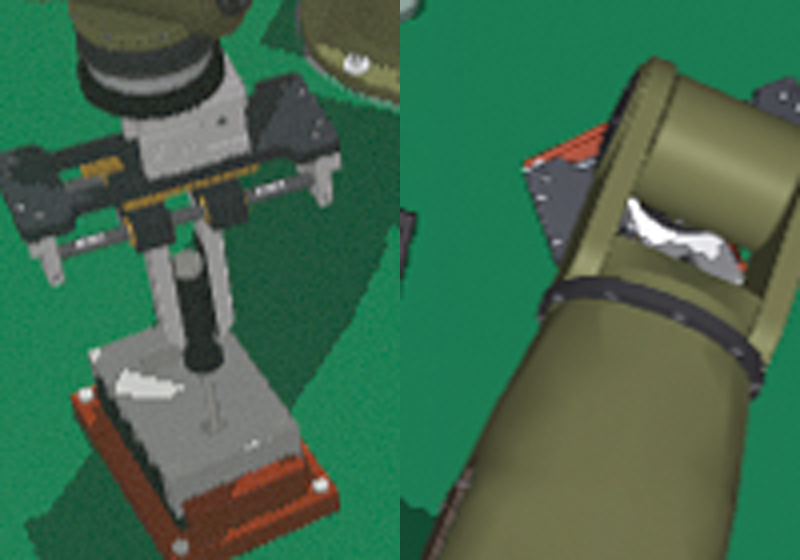

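The probe enters the hole at crop (212,428) with no contact force. Continuing to just above the button.

```bash
python3 -m creep '{"xyz":[[0,2,0],[0,4,0],[0,6,0],[0,8,0],[0,10,0],[0,12,0],[0,14,0],[0,15,0],[0,16,0],[0,16,0]],"rotation":[[0,0,0],[0,0,0],[0,0,0],[0,0,0],[0,0,0],[0,0,0],[0,0,0],[0,0,0],[0,0,0],[0,0,0]]}' 6
python3 -m creep '{"xyz":[[0,0.5,0],[0,1,0],[0,1.5,0],[0,2,0],[0,2.5,0],[0,3,0],[0,3.5,0],[0,4,0],[0,4,0],[0,4,0]],"rotation":[[0,0,0],[0,0,0],[0,0,0],[0,0,0],[0,0,0],[0,0,0],[0,0,0],[0,0,0],[0,0,0],[0,0,0]]}' 6
python3 -m creep '{"xyz":[[0,0.5,0],[0,1,0],[0,1.5,0],[0,2,0],[0,2,0],[0,2,0],[0,2,0],[0,2,0],[0,2,0],[0,2,0]],"rotation":[[0,0,0],[0,0,0],[0,0,0],[0,0,0],[0,0,0],[0,0,0],[0,0,0],[0,0,0],[0,0,0],[0,0,0]]}' 6
```

```text
t: 11.5
eef_pos: [0.5121, -0.1793, 0.1324]
orientation: [[0.342, -0.0, 0.94], [-0.94, 0.0, 0.342], [-0.0, -1.0, -0.0]]
ft_force: [-0.3, 1.4, 0.0]
width: 0.187
t: 12.5
eef_pos: [0.5122, -0.1793, 0.1286]
orientation: [[0.342, 0.0, 0.94], [-0.94, -0.0, 0.342], [0.0, -1.0, 0.0]]
ft_force: [0.3, 0.1, 1.8]
width: 0.185
t: 13.5
eef_pos: [0.5121, -0.1793, 0.1265]
orientation: [[0.342, 0.0, 0.94], [-0.94, 0.0, 0.342], [0.0, -1.0, 0.0]]
ft_force: [0.1, -1.7, 2.9]
width: 0.188
```

Contact came where predicted, and the force follows the spring. Pressing a further 4.3 mm to about 6.5 mm of travel.

```bash
python3 -m creep '{"xyz":[[0,0.5,0],[0,1,0],[0,1.5,0],[0,2,0],[0,2.5,0],[0,3,0],[0,3.5,0],[0,4,0],[0,4.3,0],[0,4.3,0]],"rotation":[[0,0,0],[0,0,0],[0,0,0],[0,0,0],[0,0,0],[0,0,0],[0,0,0],[0,0,0],[0,0,0],[0,0,0]]}' 6
python3 -m creep '{"xyz":[[0,0,0],[0,0,0],[0,0,0],[0,0,0],[0,0,0],[0,0,0],[0,0,0],[0,0,0],[0,0,0],[0,0,0]],"rotation":[[0,0,0],[0,0,0],[0,0,0],[0,0,0],[0,0,0],[0,0,0],[0,0,0],[0,0,0],[0,0,0],[0,0,0]]}' 6
python3 - <<'E'
from workcell import manip
from h import *
f=[]
for i in range(8):
    s=manip.snapshot("scene"); f.append(manip.state()["ft_force"])
print(np.mean(f,0),manip.state()["eef_pos"])
cv2.imwrite("pics/c6.png",cv2.resize(s["image"][90:240,150:270],None,fx=4,fy=4,interpolation=cv2.INTER_CUBIC))
E
```

```text
t: 14.5
eef_pos: [0.5122, -0.1793, 0.1222]
orientation: [[0.342, 0.0, 0.94], [-0.94, -0.0, 0.342], [0.0, -1.0, 0.0]]
ft_force: [-0.2, 0.2, 4.5]
width: 0.185
t: 15.5
eef_pos: [0.5121, -0.1793, 0.1222]
orientation: [[0.342, 0.0, 0.94], [-0.94, -0.0, 0.342], [0.0, -1.0, 0.0]]
ft_force: [-1.0, 0.6, 5.1]
width: 0.188
[-0.19559246 -0.02833564  5.32803196] [ 0.51215511 -0.17926865  0.12222756]
```

View pics/c6.png

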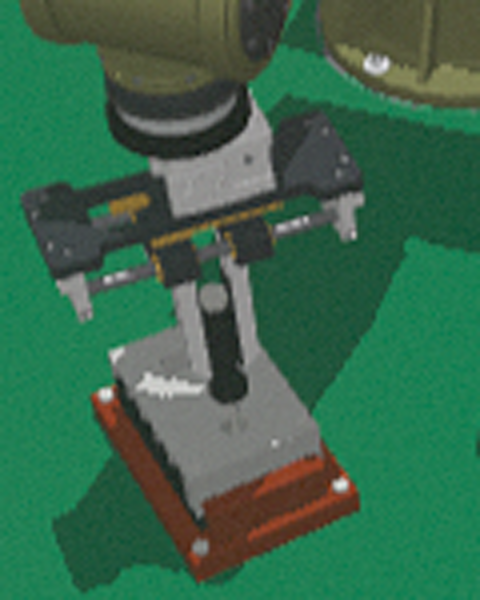

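The stylus is upright and the probe is in the round hole at crop (233,425). The measured 5.3 N plus the stylus's weight of about 0.6 N gives roughly 5.9 N. That matches the spring at about 6.5 mm, which is also the travel worked out from the kinematics. Handing in.

```bash
python3 -c "
from workcell import manip
print(manip.finish_job()); s=manip.state(); print(s['t'],s['eef_pos'],s['ft_force'],s['width'])"
```

```text
the job is handed in; nothing more can be done
None
the job is handed in; nothing more can be done
```

I took the black-handled stylus out of the stand and lowered its probe through the round hole. I handed the job in at about 16 s of the allowed 51 s, with the stylus still gripped upright and holding the button down. The hand-in reports no verdict.

- **Press depth:** the tip met the button within a millimetre or so of the predicted height, and I pressed about 6.5 mm past that. The averaged force was 5.3 N, or about 5.9 N with the stylus's weight added. That matches the spring at about 6.5 mm.
- **Gentleness:** no force reading on the unit came near the 20 N limit. These were readings at the end of each move, not continuous.
- **Pose:** the arm held steady, and the last picture showed the fingers well clear of the unit. The path kept clear of the bystanders by calculation, but I did not check their positions again with a final picture.
- **Disagreements:** the two cameras differed by 4–6 mm in y. I resolved this by comparing the scene camera with the known finger position, then checking the probe against the hole in the image, which agreed to about 1 mm. The gripper read about 17.4 mm on the 16 mm handle, which I took as an offset in the reading.

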